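Index a board to its mark and poise the awl over it

TASK

Get this board ready for starting a screw hole. By its knob, slide the board on its two-way slide until the ring mark is right under the tip of the fixed pointer and pause there about a second, then slide it on until the cross mark is right under the tip and leave it there. Then draw the awl out of its sloping stand, turn it upright with its point down, and finish still holding it motionless in the gripper, its point directly over the cross and about 5 cm above the board, touching nothing else; leave the glue bottle, hammer and offcut where they are.

Things in the scene. Friction and masses are not known exactly. Their poses are not given: they have to be found in the camera images.
- pointer_tip (a point): Tip of the fixed steel pointer, a rod 5 mm thick, 6 mm above the board's top. The rod runs away from the robot, 12 mm higher at 75 mm out, then level to a green post 140 to 167 mm beyond the tip, 78 mm high over the table. Part of the slide base: x axis = the base's x (away from the robot, turned at most 0.15 rad), y its left.
- ring_mark (a point): Centre of the dark inlaid ring (22 mm across) on top of the light wooden board, 48 mm above the table. The board (140 mm along x, 160 mm along y) slides level, without turning, along the slide base's x and y, 55 mm either way; each slide resists with about 2 N and stays where it is left. Axes as the slide base.
- cross_mark (a point): Centre of the dark inlaid cross (28 mm across) on the top of the same board, 48 mm above the table; on the board it lies 50 mm nearer the robot and 60 mm more to the left than the ring. Axes as the slide base.
- knob (a point): The board's black upright cylindrical knob, 22 mm in diameter, to grip and move the board by; this point is on its axis, 68 mm above the table, 18 mm below the knob's flat top and 32 mm above the aluminium plate it stands on. It is fixed to the carriage 33 mm left (+y) of the board's left edge.
- slide_x (a joint): Position of the board along the slide base's x (m), 0 at mid travel, -0.055 to 0.055.
- carriage (a joint): Position of the board along the slide base's y (m), 0 at mid travel, -0.055 to 0.055.
- awl_mid (a point): Centre of the awl's dark wooden handle, square 24 x 24 mm with flat sides, 105 mm long; near the balance point. Its z axis runs along the awl from point to handle end. At the start it leans about 0.75 rad from vertical, handle end up and away from the robot (within 0.4 rad of +x); its y axis is then level, and two flat sides of the handle face +y and -y.
- awl_tip (a point): The awl's point, 117.5 mm from the handle's centre and 170 mm from the flat end of the handle. Axes as awl_mid.
- awl: The whole awl, loose, about 0.14 kg: handle on a thin steel shank 65 mm long ending in a point; at the start the shank is in the stand and the handle's lower end rests on the stand's sloping face. Origin at its point, z axis from point to handle end.
- stand: The wooden stand of the awl, fixed to the table: foot 150 x 80 x 12 mm, with a block 60 mm wide tilted 0.70 rad. Origin on the table under the block, x to where the awl leans. The shank sits 65 mm deep in a 12 mm square hole along the awl's axis, loose enough to be drawn straight out along that axis; the stand is below the handle and leaves its sides free.
- slide_base: The green slide base, fixed to the table, 290 x 220 mm, carrying pointer and slides; origin on the table right under the pointer's tip.
- glue_bottle: Bystander: white glue bottle, 60 mm in diameter, 170 mm tall; origin at its underside.
- hammer: Bystander: hammer lying on the table; origin at its underside.
- offcut: Bystander: wooden offcut 90 x 50 x 40 mm; origin at its underside.
Not all that is in view belongs to the job. There is more than one size of the awl; the job needs the middle-sized.

How it is judged:
By the outcome, as a careful person would: the job done as asked, in the order asked, and still so for the second after the job is handed in, while the arm keeps its last pose, push and grip.
It also fails if it takes over 70 s, if anything falls off the work surface, if the arm or the gripper's body presses on something with over 40 N, if the wrist force passes 120 N, or if a joint passes its speed limit or range.

ROBOT

A 6-joint arm with a two-finger parallel gripper is mounted at the origin on the work surface. World frame = base frame: x ahead of the robot, y to its left, z up, the work surface at z = 0. Lengths are in mm, angles in rad, forces in N, time in s.
With the tool pointing down it reaches from about 275 to 750 mm from the base axis. Payload 10.2 kg.
Tool frame: the origin (TCP) lies between the finger pads; the fingertips stand 17 mm ahead of it and the grasp point (between the pads) lies 2 mm behind it (tips_ahead is the distance from the TCP to the fingertips, in mm); z points along the fingers, y is the line along which they close (so a half turn about z gives the same grasp; the last joint's range is limited). The gripper opens to 85 mm and grips with 20 to 120 N. Pads are 22 mm wide; open, the fingers measure 114 mm over their backs; the gripper's body (76 mm by 85 mm) begins 54 mm behind the grasp point. The pads swing forward as they close: fully open they stand 13 mm farther back than shut.
Start: joints at [-1.391, 0.313, 1.498, -0, 1.331, -0.223], TCP at [205.786, -482.994, 248.294] pointing down, gripper open.
Joint ranges: [-2.94, 2.94], [-0.97, 2.17], [0.19, 2.56], [-1.23, 4.37], [0.02, 3.11], [-2.88, 2.88]. Speed limits (rad/s): [2.39, 2.39, 3.01, 3.14, 3.14, 3.14].

INTERFACE

Orientations are given as a unit quaternion [w, x, y, z].
In Python, from rig import sense, capture, finish_job, boxes_of, tips_ahead gives the robot as it stands.
- The arm moves only by the tool drive_tool, never from a script. Its argument "commands" is text: rows parted by semicolons, each of 7 numbers parted by spaces: the shift along the world's x, y, z in units of 0.1 m (1.0 is 0.1 m), then the turn, a rotation vector about the world's x, y, z in units of pi/4 rad (1.0 is pi/4 rad), then the opening in per cent of the stroke, from 0 (shut) to 100 (fully open). A call has 1 to 20 rows; each row shifts and turns the commanded pose from where the row before left it; what a row does not reach is not made up. A row lasts 1/12 s, in which the tool goes at most 41.7 mm and 7.16 degrees, less where a joint would pass 70% of its speed; a pose out of reach is approached as far as the arm can. A call with a number of a shift or a turn outside -1 to 1 is refused whole. A call with a gripper value outside its range is refused whole. The fingers move at their own pace and stop on an object; "force" is the grip in N (left out, the last holds). Time passes only in rows, so rows that do not move let the fingers close. It gives the time, the measured TCP pose, the force, the opening and the grip force at its end, in the units of the state.
- sense(): the state, without advancing time (a new reading comes with each control period).
- capture(name): name is "side" or "top"; returns a dict with "pixels" (420x560x3 uint8, blue, green, red), "fov_y" (degrees; the focal length in pixels is half the picture's height over the tangent of half this angle, whatever the lens; pixels are square), "cx", "cy" (the principal point, pixels), "position" and "attitude" of the camera in the world. Camera axes: x right, y down, z forward; pixel columns grow to the right and rows downward; lengths in mm; the calibration is good to about 2 mm. A picture is of the moment at which its call begins. There is no depth.
- finish_job(): hands the job in; it is judged then, once.
Trained networks look in a picture, given as the dict that the camera call returned (one of the last four; its "shot" number tells which), for a name from the list of things; names that differ only in an ending like _2 or _b are one class to them, and where a whole thing is asked for, a point or a joint stands for the part that bears it (a point fixed in the world has none). Each returns a list of dicts, best first, with "confidence" (0 to 1); they miss things now and then, are a little off and sometimes report something else, mostly with a low value. They report only what shows in the picture. A call takes as long as a camera call. They do not tell look-alikes from the thing itself.
- boxes_of(picture, name): "position" ([column, row] in pixels, amid what is visible of it).
The state is a dict: "time_s": time; "joints": joint angles; "dq": joint speeds; "tau": joint torques, N m; "eef_pos": TCP position; "ee_rot": TCP orientation; "force": force on the tool from outside, world axes, zero at the start; "wrist_torque": the same for the moment, N m; "grip_width": opening from 0.0 (shut) to 1.0 (fully open); "grip_force": force on a finger pad.
Only numpy, scipy, OpenCV 4.12 (cv2) and the standard library are available. Lean on these libraries where they do the work, as an engineer would, in place of code of your own. Each camera call takes 0.05 s, during which the arm holds its last target. There are 200 camera calls.

## Working session

There is one attempt and no reset: what is moved stays moved. The work goes in short steps, Python scripts to look and compute and a tool call to move; the robot and the scene stay as the last step left them, time stands still between calls to the robot, and variables do not carry over. Pictures are saved under pics/ and viewed, at most 10 in all, crops included, and the job is handed in when it is done.

Besides the shell and the picture viewer there is one more tool, called after ">>>" as name(argument=value, ...) on one line, values as JSON. drive_tool: Moves the arm, as the interface text tells. Shifts and turns lie within -1 to 1; 1 stands for 0.1 m of shift or pi/4 rad of turn. Its arguments: {"type":"object","properties":{"commands":{"type":"string"},"force":{"type":"number"}},"required":["commands"]}

```bash
mkdir -p pics; ls; cat > h.py <<'E'
import numpy as np, cv2
from scipy.spatial.transform import Rotation as R
from rig import sense, capture, finish_job, boxes_of
def rot(p):
    a=np.array(p["attitude"],float)
    return a if a.shape==(3,3) else R.from_quat(a,scalar_first=True).as_matrix()
def f(p): return p["pixels"].shape[0]/2/np.tan(np.radians(p["fov_y"])/2)
def ray(p,uv): return rot(p)@np.array([(uv[0]-p["cx"])/f(p),(uv[1]-p["cy"])/f(p),1])
def atz(p,uv,z):
    d=ray(p,uv); c=np.array(p["position"]); return c+d*(z-c[2])/d[2]
def proj(p,X):
    v=rot(p).T@(np.array(X)-np.array(p["position"])); return np.array([p["cx"]+f(p)*v[0]/v[2],p["cy"]+f(p)*v[1]/v[2]])
def tri(p,u,q,w):
    A=[];b=[]
    for P,x in((p,u),(q,w)):
        d=ray(P,x);d/=np.linalg.norm(d);M=np.eye(3)-np.outer(d,d);A.append(M);b.append(M@np.array(P["position"]))
    return np.linalg.lstsq(np.vstack(A),np.hstack(b),rcond=None)[0]
E
python3 - <<'E'
from h import *
s=capture("side");t=capture("top")
for n,p in(("side",s),("top",t)):
    cv2.imwrite(f"pics/{n}0.png",p["pixels"]); print(n,p["position"],p["attitude"],p["fov_y"],p["cx"],p["cy"])
    for k in "pointer_tip ring_mark cross_mark knob awl_mid awl_tip awl stand slide_base glue_bottle hammer offcut".split():
        print(k,[(np.round(b["position"]).tolist(),round(b["confidence"],2)) for b in boxes_of(p,k)][:5])
print(sense())
E
```

```text
pics
side [-36.60851236 613.67692889 888.27240231] [ 0.11761791 -0.31083275  0.87384625 -0.35488275] 52.48595720019317 280.06285532528966 212.2650212958955
pointer_tip [([233.0, 217.0], 0.76)]
ring_mark []
cross_mark [([224.0, 206.0], 0.79)]
knob [([226.0, 212.0], 0.69)]
awl_mid [([310.0, 148.0], 0.86), ([409.0, 211.0], 0.8), ([294.0, 145.0], 0.46)]
awl_tip [([309.0, 142.0], 0.72), ([412.0, 210.0], 0.69), ([291.0, 146.0], 0.63)]
awl [([407.0, 210.0], 0.94), ([308.0, 143.0], 0.73), ([294.0, 145.0], 0.61)]
stand [([318.0, 176.0], 0.69), ([234.0, 218.0], 0.4)]
slide_base [([233.0, 216.0], 0.68)]
glue_bottle [([246.0, 137.0], 0.91)]
hammer [([88.0, 299.0], 0.95)]
offcut []
top [ 191.52075546   36.96013075 1190.60496931] [ 0.06502661 -0.69740434  0.71001148 -0.07268026] 51.63464913384182 288.0129401225639 216.25051002795297
pointer_tip [([280.0, 166.0], 0.94)]
ring_mark [([278.0, 159.0], 0.92)]
cross_mark [([282.0, 152.0], 0.73)]
knob [([282.0, 155.0], 0.73), ([138.0, 138.0], 0.73)]
awl_mid [([413.0, 141.0], 0.73), ([278.0, 155.0], 0.69), ([384.0, 168.0], 0.61)]
awl_tip [([386.0, 167.0], 
[... 316 characters left out ...]
.93)]
{'time_s': 1.3, 'joints': array([-1.39140065e+00,  3.12881593e-01,  1.49771501e+00,  1.51965358e-05,
        1.33102418e+00, -2.23430715e-01]), 'dq': array([ 0.00113848, -0.00014264,  0.00182971, -0.0008365 , -0.00153522,
       -0.00111309]), 'tau': array([ 1.50783699e-04, -4.12164795e+01, -2.59896612e+01, -1.86022016e-04,
        5.19251262e-04,  3.56887618e-06]), 'eef_pos': array([ 205.7868833 , -482.98174878,  248.29794276]), 'ee_rot': array([-1.38987333e-05,  9.79785202e-01,  2.00052388e-01,  7.68872663e-06]), 'force': array([-0.10585902,  0.05860872,  0.20803748]), 'wrist_torque': array([-0.05151073,  0.04328563, -0.07638364]), 'grip_force': 0.0, 'grip_width': 1.0001559914864293}
```

```bash
python3 - <<'E'
import cv2
s=cv2.imread("pics/side0.png");t=cv2.imread("pics/top0.png")
a=cv2.resize(s[90:300,170:450],None,fx=2.85,fy=2.85,interpolation=cv2.INTER_CUBIC)
b=cv2.resize(t[70:270,200:466],None,fx=3,fy=3,interpolation=cv2.INTER_CUBIC)
cv2.imwrite("pics/a.png",a);cv2.imwrite("pics/b.png",b)
E
```

```text
(no output)
```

View pics/a.png

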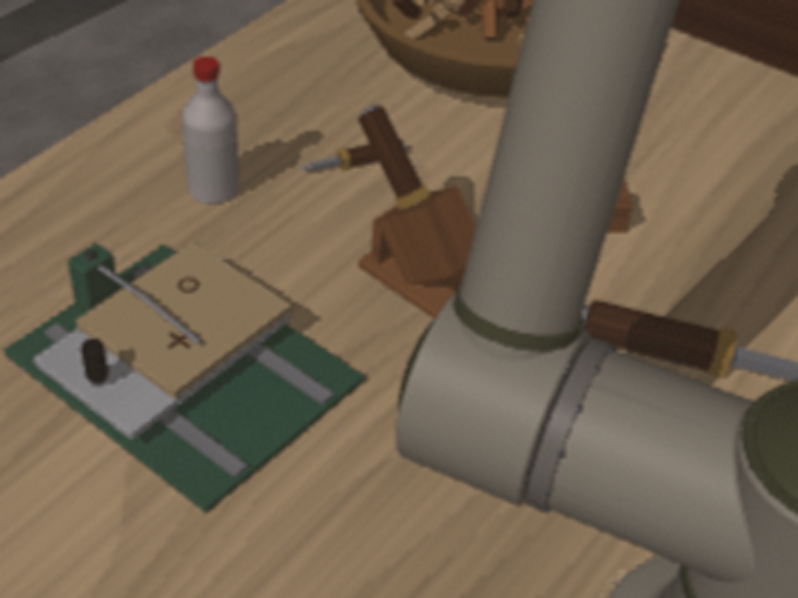

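View pics/b.png

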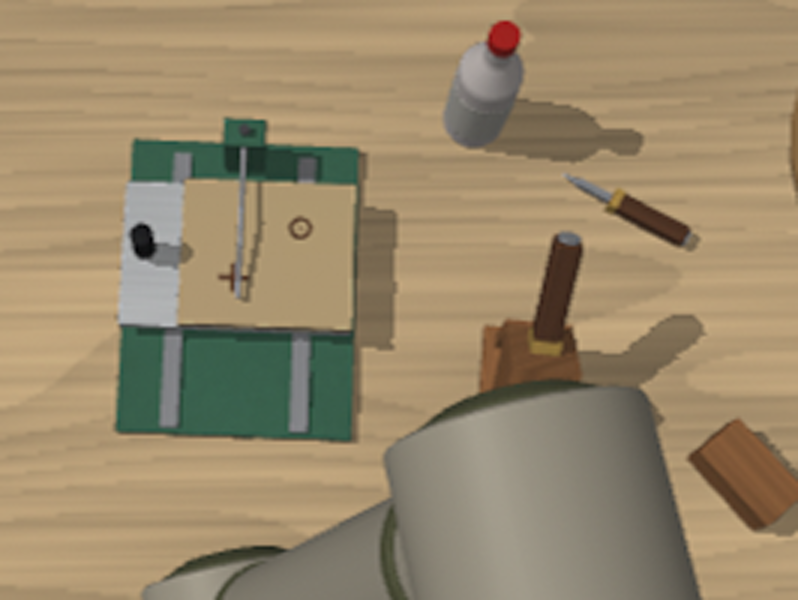

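```bash
cat > m.py <<'E'
from h import *
import pickle
E
python3 - <<'E'
from h import *
s=capture("side");t=capture("top")
B=lambda x,y:(200+(x+.5)/3-.5,70+(y+.5)/3-.5)
A=lambda x,y:(170+(x+.5)/2.85-.5,90+(y+.5)/2.85-.5)
for n,b,a,z in(("tip",(240,297),(202,343),54),("ring",(300,228),(188,285),48),("cross",(233,277),(178,340),48),("knobtop",(140,228),(93,345),86),
  ("awlend",(567,238),(370,108),None),("awlferr",(547,347),(411,199),None)):
    print(n,tri(s,A(*a),t,B(*b)).round(1), *( (atz(s,A(*a),z).round(1),atz(t,B(*b),z).round(1)) if z else ()))
# base corners at table-ish z
for b in((133,140),(358,150),(352,440),(117,432)): print("base",atz(t,B(*b),10).round(1))
for b in((180,181),(355,184),(352,332),(177,326)): print("board",atz(t,B(*b),48).round(1))
for b in((490,30),(475,145)): print("glue",atz(t,B(*b),0).round(1))
E
```

```text
tip [547.5  42.   53. ] [545.2  42.3  54. ] [548.6  42.7  54. ]
ring [616.3 -13.8  47.1] [615.5 -13.1  48. ] [616.1 -13.7  48. ]
cross [570.4  49.1  46.8] [569.9  50.   48. ] [569.7  48.9  48. ]
knobtop [602.2 129.6  84.4] [598.  129.8  86. ] [604.2 130.9  86. ]
awlend [ 556.1 -228.   174.1]
awlferr [ 489.7 -223.7   92.3]
base [722.3 144.1  10. ]
base [708.8 -73.4  10. ]
base [423.1 -58.5  10. ]
base [434.3 158.6  10. ]
board [663.9  96.9  48. ]
board [658.4 -65.9  48. ]
board [515.7 -58.6  48. ]
board [524.  100.5  48. ]
glue [ 838.6 -210.     0. ]
glue [ 716.7 -188.9    0. ]
```

The scene holds three awls: one in the sloping stand (crop b ~(556,290)), a small one lying (b ~(630,210)) and a large one lying near the robot (a ~(660,335)). The one in the stand fits, being the middle-sized one and leaning in the stand. Tip ≈(547.5,42), ring ≈(616,-14), cross ≈(570,49). Ring→cross matches the base turned by -0.053 rad.

>>> drive_tool(commands="0.198 0.306 -0.05 0 0 0.071 100;0.198 0.306 -0.05 0 0 0.071 100;0.198 0.306 -0.05 0 0 0.071 100;0.198 0.306 -0.05 0 0 0.071 100;0.198 0.306 -0.05 0 0 0.071 100;0.198 0.306 -0.05 0 0 0.071 100;0.198 0.306 -0.05 0 0 0.071 100;0.198 0.306 -0.05 0 0 0.071 100;0.198 0.306 -0.05 0 0 0.071 100;0.198 0.306 -0.05 0 0 0.071 100;0.198 0.306 -0.05 0 0 0.071 100;0.198 0.306 -0.05 0 0 0.071 100;0.198 0.306 -0.05 0 0 0.071 100;0.198 0.306 -0.05 0 0 0.071 100;0.198 0.306 -0.05 0 0 0.071 100;0.198 0.306 -0.05 0 0 0.071 100;0.198 0.306 -0.05 0 0 0.071 100;0.198 0.306 -0.05 0 0 0.071 100;0.198 0.306 -0.05 0 0 0.071 100;0.198 0.306 -0.05 0 0 0.071 100")

```text
time_s: 3.07
eef_pos: [602.5, 130.8, 148.0]
ee_rot: [0.0, 0.724, 0.689, 0.0]
force: [-0.7, -0.7, -0.4]
grip_width: 1.002
grip_force: 0.0
```

>>> drive_tool(commands="0 0 -0.2 0 0 0 100;0 0 -0.2 0 0 0 100;0 0 -0.2 0 0 0 100;-0.01 0 -0.18 0 0 0 100;0 0 0 0 0 0 100;0 0 0 0 0 0 0;0 0 0 0 0 0 0;0 0 0 0 0 0 0;0 0 0 0 0 0 0;0 0 0 0 0 0 0;0 0 0 0 0 0 0;0 0 0 0 0 0 0;0 0 0 0 0 0 0;0 0 0 0 0 0 0;0 0 0 0 0 0 0", force=50)

```text
time_s: 4.32
eef_pos: [601.2, 129.0, 71.2]
ee_rot: [0.0, 0.725, 0.688, 0.001]
force: [-1.2, -0.2, 6.2]
grip_width: 0.24
grip_force: 48.8
```

```bash
python3 - <<'E'
from h import *
print(sense()["eef_pos"],sense()["force"])
s=capture("side");t=capture("top")
a=cv2.resize(s["pixels"][150:300,160:310],None,fx=4,fy=4,interpolation=cv2.INTER_CUBIC)
b=cv2.resize(t["pixels"][100:250,215:365],None,fx=4,fy=4,interpolation=cv2.INTER_CUBIC)
cv2.imwrite("pics/c.png",cv2.resize(np.hstack([a,b]),(800,400)))
E
```

```text
[601.20101442 129.03875149  71.22591688] [-1.18617181 -0.24471154  6.15810122]
```

View pics/c.png

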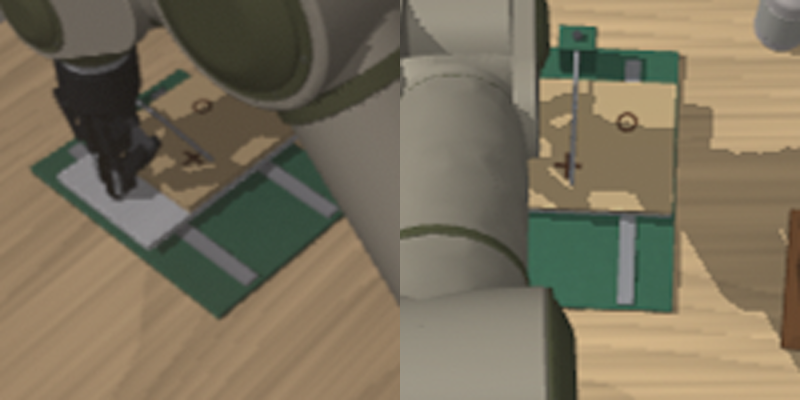

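>>> drive_tool(commands="-0.04 0.032 0 0 0 0 0;-0.04 0.032 0 0 0 0 0;-0.04 0.032 0 0 0 0 0;-0.04 0.032 0 0 0 0 0;-0.04 0.032 0 0 0 0 0;-0.04 0.032 0 0 0 0 0;-0.04 0.032 0 0 0 0 0;-0.04 0.032 0 0 0 0 0;-0.04 0.032 0 0 0 0 0;-0.04 0.032 0 0 0 0 0;-0.04 0.032 0 0 0 0 0;-0.04 0.032 0 0 0 0 0;-0.04 0.032 0 0 0 0 0;-0.04 0.032 0 0 0 0 0;-0.04 0.032 0 0 0 0 0;-0.04 0.032 0 0 0 0 0;-0.04 0.032 0 0 0 0 0;0 0.01 0 0 0 0 0;0 0 0 0 0 0 0")

```text
time_s: 6.0
eef_pos: [532.7, 184.8, 71.1]
ee_rot: [0.0, 0.725, 0.688, 0.0]
force: [-1.7, 0.4, 9.0]
grip_width: 0.24
grip_force: 49.4
```

```bash
python3 - <<'E'
from h import *
print(sense()["eef_pos"],sense()["force"])
s=capture("side");t=capture("top")
cv2.imwrite("pics/s1.png",s["pixels"]);cv2.imwrite("pics/t1.png",t["pixels"])
for n,p in (("s",s),("t",t)): print(n,proj(p,[547.5,42.2,54]))
a=cv2.resize(s["pixels"][175:240,200:265],None,fx=6,fy=6,interpolation=cv2.INTER_CUBIC)
b=cv2.resize(t["pixels"][130:195,250:315],None,fx=6,fy=6,interpolation=cv2.INTER_CUBIC)
cv2.imwrite("pics/d.png",np.hstack([a,b]))
E
```

```text
[532.69881325 184.78755264  71.14110352] [-1.66657926  0.37938282  8.96873315]
s [239.95012326 209.62228   ]
t [279.87314369 169.06656098]
```

View pics/d.png

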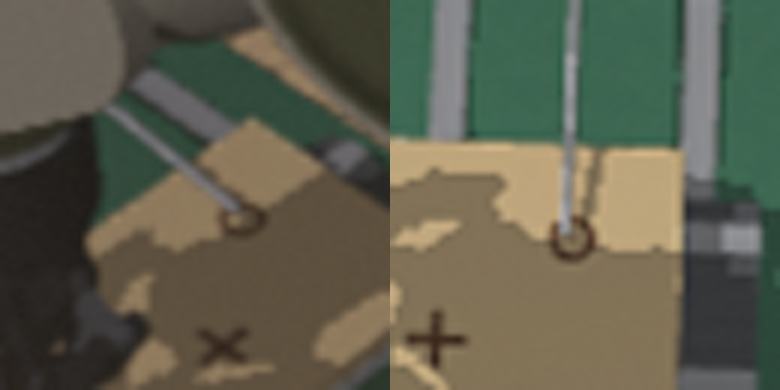

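```bash
cat >> h.py <<'E'
def loc(a,b,crop,base): pass
E
python3 - <<'E'
from h import *
np.set_printoptions(linewidth=250)
s=cv2.imread("pics/s1.png").astype(int);t=cv2.imread("pics/t1.png").astype(int)
print("top u273-290 v162-176 sum");print(t[162:177,273:291].sum(2))
print("side u230-250 v203-218");print(s[203:218,231:250].sum(2))
print("top sat");print((t[162:177,273:291,2]-t[162:177,273:291,0]))
print("side sat");print((s[203:218,231:250,2]-s[203:218,231:250,0]))
E
```

```text
top u273-290 v162-176 sum
[[480 480 477 476 478 484 407 410 477 397 317 413 486 478 478 477 479 478]
 [477 479 479 479 478 492 419 411 420 318 319 410 485 479 478 479 478 476]
 [479 479 478 478 478 517 447 414 424 321 318 411 487 480 478 479 477 479]
 [480 480 480 482 479 522 453 388 395 318 347 430 482 477 479 478 479 478]
 [480 480 480 476 449 505 452 259 229 250 413 494 481 479 479 478 478 475]
 [483 482 486 439 285 408 460 302 236 157 351 477 484 478 476 478 479 478]
 [473 488 493 392 237 400 420 319 314 237 238 411 487 477 479 478 478 478]
 [395 460 464 356 239 319 302 278 315 292 193 376 490 482 481 479 479 478]
 [324 322 327 259 167 280 321 297 317 264 164 357 464 470 486 484 482 484]
 [328 328 334 295 184 230 312 320 296 207 181 281 322 392 457 456 454 455]
 [330 329 333 314 238 148 154 198 191 194 291 338 328 323 320 320 317 320]
 [331 329 331 335 314 263 229 226 245 303 337 333 330 328 326 328 328 328]
 [331 331 331 331 334 337 339 339 336 336 332 329 330 330 331 331 331 329]
 [329 329 328 331 331 332 333 331 334 330 328 329 331 331 329 328 330 328]
 [329 329 331 331 331 32
[... 2604 characters left out ...]
24 37 46 47 50 49 49 49 49 49 48 45 40]
 [49 49 48 35 14  2  4 18 32 40 48 49 49 49 49 47 40 34 32]
 [48 50 49 48 39 17  1  1 14 32 44 47 47 47 45 41 32 32 31]
 [49 48 49 49 49 39 13  1  4 19 30 36 40 40 33 32 31 32 31]
 [49 48 49 48 49 44 33 27 25 29 30 27 27 29 31 32 32 33 32]
 [48 48 49 48 48 40 39 46 45 37 32 28 25 29 32 31 32 32 32]
 [49 49 49 49 49 43 36 41 39 32 30 27 25 29 31 32 32 33 32]
 [48 48 49 49 49 45 33 27 27 26 26 25 30 31 32 31 30 32 32]
 [49 47 44 45 46 40 31 29 28 28 29 30 31 32 32 31 32 31 32]
 [45 41 32 32 33 32 31 31 31 32 32 32 32 31 32 32 32 32 31]
 [33 32 31 31 31 32 32 32 32 31 32 31 32 32 32 31 32 32 33]
 [32 31 32 32 31 32 31 32 32 32 32 32 32 32 33 32 32 32 32]]
```

```bash
python3 - <<'E'
from h import *
s=capture("side");t=capture("top")
Ts,Rs=(239,209.6),(239.8,211.2);Tt,Rt=(278.75,168.9),(280.05,169.15)
print(tri(s,Ts,t,Tt),tri(s,Rs,t,Rt))
for p,a,b in((s,Ts,Rs),(t,Tt,Rt)): print(atz(p,a,54),atz(p,b,48))
E
```

```text
[547.52580059  45.37764398  56.4506348 ] [549.46910959  41.6330604   46.16880818]
[549.55055872  43.78938949  54.        ] [547.93201919  42.80256019  48.        ]
[548.02211746  45.25543592  54.        ] [549.13314692  41.74651555  48.        ]
```

>>> drive_tool(commands="-0.005 0.013 0 0 0 0 0;0 0.013 0 0 0 0 0;0 0 0 0 0 0 0;0 0 0 0 0 0 0")

```text
time_s: 6.53
eef_pos: [532.8, 187.2, 71.2]
ee_rot: [0.001, 0.725, 0.688, 0.001]
force: [2.5, 0.2, 7.4]
grip_width: 0.241
grip_force: 49.3
```

```bash
python3 - <<'E'
from h import *
np.set_printoptions(linewidth=250)
print(sense()["eef_pos"])
s=capture("side");t=capture("top")
S=s["pixels"].astype(int);T=t["pixels"].astype(int)
for v in range(146,169):   # rod, top: unsaturated -> wt
    d=np.clip(20-abs((T[v,272:286,2]-T[v,272:286,0])),0,None)
    print(v,round((d*np.arange(272,286)).sum()/max(d.sum(),1),2),d.sum(),end=' | ')
print();print(T[162:177,273:288].sum(2));print(T[162:177,273:288,2]-T[162:177,273:288,0])
print(S[203:218,231:250].sum(2));print(S[203:218,231:250,2]-S[203:218,231:250,0])
cv2.imwrite("pics/s2.png",s["pixels"]);cv2.imwrite("pics/t2.png",t["pixels"])
E
```

```text
[532.77658696 187.18869705  71.15739763]
146 279.72 39 | 147 279.58 33 | 148 279.6 35 | 149 279.6 35 | 150 279.72 36 | 151 279.5 38 | 152 279.48 31 | 153 276.92 153 | 154 281.67 49 | 155 279.0 8 | 156 279.08 12 | 157 279.05 21 | 158 279.0 20 | 159 279.0 20 | 160 279.0 20 | 161 279.0 20 | 162 279.0 20 | 163 279.0 17 | 164 279.0 10 | 165 279.0 15 | 166 278.58 24 | 167 278.48 29 | 168 279.0 19 | 
[[477 477 480 477 478 484 407 411 478 398 315 411 487 479 479]
 [480 478 479 479 479 495 420 411 420 318 319 411 484 479 479]
 [480 479 480 479 479 520 445 414 427 323 319 412 484 481 478]
 [479 479 480 485 467 509 459 389 398 318 348 430 484 479 479]
 [482 479 486 468 372 450 448 247 253 281 415 490 480 478 478]
 [483 484 470 355 220 430 444 272 221 203 397 490 479 477 478]
 [470 492 397 207 334 473 420 326 278 188 379 489 480 479 479]
 [395 468 377 226 380 404 289 310 298 187 367 494 482 479 478]
 [324 328 258 168 270 312 295 319 307 205 345 461 470 485 484]
 [329 332 300 200 197 288 317 316 249 183 273 323 395 460 455]
 [331 332 336 290 187 159 197 188 178 254 317 328 322 320 320]
 [331 331 
[... 2575 characters left out ...]
24 38 46 48 48 49 49 49 49 48 48 45 40]
 [49 49 48 35 13  2  3 18 31 42 49 49 48 49 49 47 40 34 32]
 [49 49 50 49 40 18  0  2 16 36 46 49 49 49 47 40 33 32 30]
 [49 48 49 50 48 37 12  3  4 20 35 43 45 45 40 33 32 32 31]
 [49 48 49 48 47 40 33 30 25 26 27 27 29 33 33 31 31 32 32]
 [49 49 48 48 44 38 43 49 46 38 30 26 26 30 32 31 32 32 33]
 [49 49 49 49 44 38 40 46 40 32 28 26 27 30 32 32 32 31 32]
 [49 49 49 49 46 39 34 34 29 28 25 27 30 32 32 32 32 31 32]
 [48 49 49 48 45 38 29 26 24 26 27 30 31 31 32 32 32 32 32]
 [45 46 46 40 34 32 32 31 31 31 32 31 31 32 32 33 31 31 32]
 [34 33 32 32 31 31 32 31 31 32 31 33 32 31 32 32 31 31 32]
 [31 31 31 32 31 32 31 32 32 31 32 32 32 31 32 31 32 32 32]]
```

>>> drive_tool(commands="-0.006 0.003 0 0 0 0 0;0 0 0 0 0 0 0;0 0 0 0 0 0 0;0 0 0 0 0 0 0;0 0 0 0 0 0 0;0 0 0 0 0 0 0;0 0 0 0 0 0 0;0 0 0 0 0 0 0;0 0 0 0 0 0 0;0 0 0 0 0 0 0;0 0 0 0 0 0 0;0 0 0 0 0 0 0;0 0 0 0 0 0 0;0 0 0 0 0 0 0;0 0 0 0 0 0 0;0 0 0 0 0 0 0;0 0 0 0 0 0 0")

```text
time_s: 8.05
eef_pos: [532.2, 187.3, 71.1]
ee_rot: [0.001, 0.725, 0.688, 0.001]
force: [1.3, -1.5, 6.4]
grip_width: 0.244
grip_force: 49.2
```

>>> drive_tool(commands="0.03 -0.04 0 0 0 0 0;0.03 -0.04 0 0 0 0 0;0.03 -0.04 0 0 0 0 0;0.03 -0.04 0 0 0 0 0;0.03 -0.04 0 0 0 0 0;0.03 -0.04 0 0 0 0 0;0.03 -0.04 0 0 0 0 0;0.03 -0.04 0 0 0 0 0;0.03 -0.04 0 0 0 0 0;0.03 -0.04 0 0 0 0 0;0.03 -0.04 0 0 0 0 0;0.03 -0.04 0 0 0 0 0;0.03 -0.04 0 0 0 0 0;0.03 -0.04 0 0 0 0 0;0.03 -0.04 0 0 0 0 0;0.017 -0.026 0 0 0 0 0;0 0 0 0 0 0 0;0 0 0 0 0 0 0;0 0 0 0 0 0 0")

```text
time_s: 9.63
eef_pos: [578.9, 124.7, 71.2]
ee_rot: [0.001, 0.725, 0.688, 0.001]
force: [-0.3, -1.0, 7.3]
grip_width: 0.244
grip_force: 49.3
```

```bash
python3 - <<'E'
from h import *
np.set_printoptions(linewidth=250)
print(sense()["eef_pos"],sense()["force"])
s=capture("side");t=capture("top")
T=t["pixels"].astype(int);S=s["pixels"].astype(int)
cv2.imwrite("pics/s3.png",s["pixels"]);cv2.imwrite("pics/t3.png",t["pixels"])
print(T[161:179,271:289].sum(2));print(S[202:220,230:250].sum(2))
a=cv2.resize(s["pixels"][185:235,215:265],None,fx=8,fy=8,interpolation=cv2.INTER_CUBIC)
b=cv2.resize(t["pixels"][145:195,255:305],None,fx=8,fy=8,interpolation=cv2.INTER_CUBIC)
cv2.imwrite("pics/e.png",np.hstack([a,b]))
E
```

```text
[578.85088825 124.65588941  71.18408201] [-0.28038641 -0.97615683  7.33272533]
[[490 417 317 325 329 328 331 305 280 309 331 328 328 325 326 328 328 325]
 [485 433 343 325 327 328 330 306 277 309 329 328 328 328 328 328 329 328]
 [480 485 418 320 325 328 330 307 286 313 331 329 328 327 327 328 325 328]
 [480 484 416 318 328 328 331 312 278 300 325 329 328 328 328 328 328 328]
 [485 488 418 320 328 328 331 308 254 263 312 329 328 328 329 328 328 328]
 [455 457 399 322 327 328 330 314 257 286 332 330 328 328 328 328 328 327]
 [318 320 323 328 328 333 335 321 267 286 335 332 332 328 330 328 326 328]
 [326 326 328 317 300 306 310 305 259 269 310 309 310 323 329 329 328 328]
 [328 328 334 259 119 139 160 195 195 167 162 163 182 278 333 328 328 329]
 [326 323 328 281 206 198 201 172 132 177 206 188 170 267 331 328 329 325]
 [325 349 374 374 380 360 342 266 149 278 345 317 294 315 331 328 328 326]
 [325 398 479 493 494 424 327 260 149 272 336 332 333 330 328 328 328 328]
 [325 321 393 457 471 437 349 252 139 267 334 328 330 329 328 328 328 328]
 [326 324 323 316 390 477 445 301 200 283 331 
[... 1124 characters left out ...]
46 203 235 236 234 234 236 235 237]
 [350 309 240 237 236 238 227 193 148 137 129 148 199 229 234 235 235 235 233 232]
 [356 321 260 236 231 225 194 155 162 197 183 140 147 193 228 235 238 231 237 235]
 [346 323 289 242 231 213 174 178 233 273 267 240 224 235 264 272 259 235 235 235]
 [295 249 238 235 236 233 253 272 315 352 353 356 350 340 329 325 291 239 229 235]
 [242 234 233 237 235 236 282 323 332 332 332 331 330 297 246 246 241 235 235 233]
 [235 237 234 236 235 233 238 246 242 241 242 241 242 240 234 232 234 235 232 234]
 [235 232 235 233 237 234 234 236 232 234 232 236 234 232 235 237 235 235 235 233]
 [235 236 238 237 236 234 233 235 235 235 235 238 236 235 236 233 234 232 235 234]]
```

View pics/e.png

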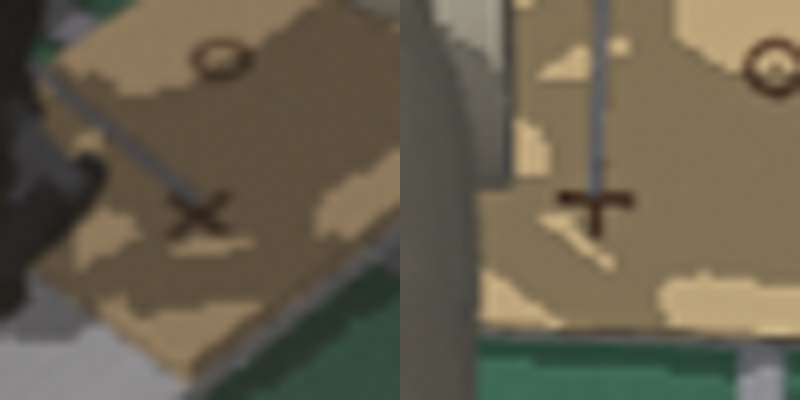

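>>> drive_tool(commands="0 0 0 0 0 0 100;0 0 0 0 0 0 100;0 0 0 0 0 0 100;0 0 0 0 0 0 100;0 0 0 0 0 0 100;0 0 0 0 0 0 100;0 0 0.15 0 0 0 100;0 0 0.25 0 0 0 100;0 0 0.4 0 0 0 100;0 0 0.4 0 0 0 100;0 0 0.4 0 0 0 100;0 0 0.3 0 0 0 100;0 0 0 0 0 0 100")

```text
time_s: 10.82
eef_pos: [580.1, 124.9, 267.3]
ee_rot: [0.004, 0.725, 0.688, 0.004]
force: [1.1, -0.1, 0.4]
grip_width: 0.995
grip_force: 0.0
```

```bash
python3 - <<'E'
from h import *
np.set_printoptions(linewidth=250)
print(sense()["eef_pos"],sense()["force"],sense()["grip_width"])
s=capture("side");t=capture("top")
T=t["pixels"].astype(int)
cv2.imwrite("pics/s4.png",s["pixels"]);cv2.imwrite("pics/t4.png",t["pixels"])
print(T[166:174,274:286].sum(2))
a=cv2.resize(s["pixels"][110:210,270:370],None,fx=4,fy=4,interpolation=cv2.INTER_CUBIC)
b=cv2.resize(t["pixels"][135:235,335:435],None,fx=4,fy=4,interpolation=cv2.INTER_CUBIC)
cv2.imwrite("pics/g.png",np.hstack([a,b]))
E
```

```text
[580.05697984 124.85678919 267.26518946] [ 1.14761405 -0.08204674  0.37058187] 0.9947367991408979
[[474 477 476 474 522 431 385 423 313 414 485 477]
 [478 483 482 481 515 420 386 426 316 413 486 476]
 [459 435 444 447 473 389 356 391 294 388 472 479]
 [372 161 189 224 270 264 176 151 144 232 404 482]
 [416 299 281 289 258 221 257 278 246 228 386 482]
 [483 488 494 501 387 211 402 504 459 419 455 479]
 [477 477 480 488 379 207 392 491 481 481 476 474]
 [477 477 476 486 374 198 388 485 476 474 476 476]]
```

View pics/g.png

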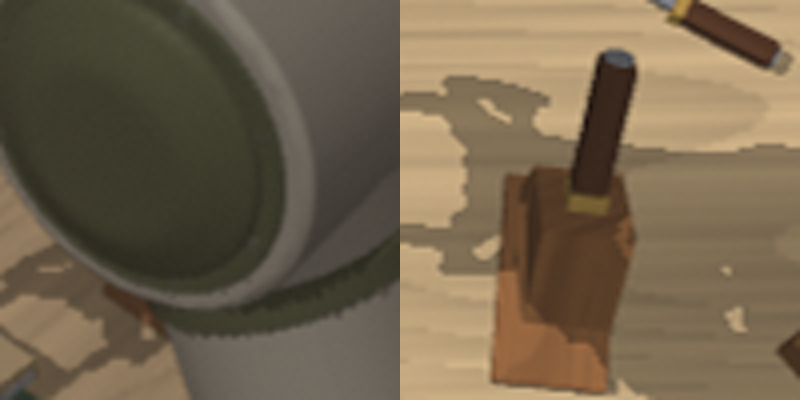

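```bash
python3 - <<'E'
from h import *
from scipy.optimize import least_squares
print(sense()["joints"].round(4))
s=capture("side");t=capture("top")
A=lambda x,y:(170+(x+.5)/2.85-.5,90+(y+.5)/2.85-.5)
G=lambda x,y:(335+(x-400+.5)/4-.5,135+(y+.5)/4-.5)
e=tri(s,A(371.5,109),t,G(617.5,60));l=tri(s,A(413,203),t,G(588.5,210))
d=e-l;print(e,l,np.linalg.norm(d),"lean",np.arctan2(np.hypot(*d[:2]),d[2]),"az",np.arctan2(d[1],d[0]))
D=lambda L,a:np.array([np.sin(L)*np.cos(a),np.sin(L)*np.sin(a),np.cos(L)])
def res(p):
    m=p[:3];dd=D(*p[3:]);r=[]
    for c,u,k in((s,A(371.5,109),52.5),(t,G(617.5,60),52.5),(s,A(413,203),-52.5),(t,G(588.5,210),-52.5)): r+=list(proj(c,m+k*dd)-u)
    return r+[(p[3]-.75)*20]
o=least_squares(res,[523,-226,133,.75,0]);print(o.x.round(3),np.round(o.fun,2),"tip",o.x[:3]-117.5*D(*o.x[3:]))
E
```

```text
[0.0146 0.4536 1.2638 0.     1.4226 0.0673]
[ 554.92712352 -229.04323272  172.91191665] [ 486.1408523  -223.36278944   88.97583239] 108.66961297758985 lean 0.6881897989034252 az -0.08239410159875209
[ 5.20421e+02 -2.26100e+02  1.31357e+02  7.46000e-01 -1.15000e-01] [-0.42  0.46  0.36  0.47  1.3  -0.32 -0.79 -1.17 -0.08] tip [ 441.2237038  -216.91474381   45.04479841]
```

>>> drive_tool(commands="-0.0345 -0.1753 -0.0165 0 0 -0.1024 100;-0.0345 -0.1753 -0.0165 0 0 -0.1024 100;-0.0345 -0.1753 -0.0165 0 0 -0.1024 100;-0.0345 -0.1753 -0.0165 0 0 -0.1024 100;-0.0345 -0.1753 -0.0165 0 0 -0.1024 100;-0.0345 -0.1753 -0.0165 0 0 -0.1024 100;-0.0345 -0.1753 -0.0165 0 0 -0.1024 100;-0.0345 -0.1753 -0.0165 0 0 -0.1024 100;-0.0345 -0.1753 -0.0165 0 0 -0.1024 100;-0.0345 -0.1753 -0.0165 0 0 -0.1024 100;-0.0345 -0.1753 -0.0165 0 0 -0.1024 100;-0.0345 -0.1753 -0.0165 0 0 -0.1024 100;-0.0345 -0.1753 -0.0165 0 0 -0.1024 100;-0.0345 -0.1753 -0.0165 0 0 -0.1024 100;-0.0345 -0.1753 -0.0165 0 0 -0.1024 100;-0.0345 -0.1753 -0.0165 0 0 -0.1024 100;-0.0345 -0.1753 -0.0165 0 0 -0.1024 100;-0.0345 -0.1753 -0.0165 0 0 -0.1024 100;-0.0345 -0.1753 -0.0165 0 0 -0.1024 100;-0.0345 -0.1753 -0.0165 0 0 -0.1024 100")

```text
time_s: 12.68
eef_pos: [508.7, -226.4, 225.5]
ee_rot: [-0.001, 0.999, -0.047, -0.001]
force: [-0.0, -0.2, -0.1]
grip_width: 0.999
grip_force: 0.0
```

>>> drive_tool(commands="0 0 0 -0.0057 -0.0634 0 100;0 0 0 -0.0057 -0.0634 0 100;0 0 0 -0.0057 -0.0634 0 100;0 0 0 0 0 0 100;0 0 0 0 0 0 100")

```text
time_s: 13.1
eef_pos: [508.8, -225.7, 226.3]
ee_rot: [0.003, 0.996, -0.045, 0.073]
force: [0.6, -0.1, 0.2]
grip_width: 0.999
grip_force: 0.0
```

```bash
python3 - <<'E'
from h import *
x=sense();print(x["joints"].round(3),x["eef_pos"]);print(R.from_quat(x["ee_rot"],scalar_first=True).as_matrix().round(3))
p=capture("side"); t=capture("top")
a=cv2.resize(p["pixels"][90:240,230:430],None,fx=2.7,fy=2.7,interpolation=cv2.INTER_CUBIC)
b=cv2.resize(t["pixels"][115:245,335:435],None,fx=2.7,fy=2.7,interpolation=cv2.INTER_CUBIC)
h=max(a.shape[0],b.shape[0]);c=np.zeros((h,790,3),np.uint8);c[:a.shape[0],:a.shape[1]]=a[:,:520];b=b[:,:250];c[:b.shape[0],540:540+b.shape[1]]=b
cv2.imwrite("pics/i.png",c)
# kinematics samples: planar r,z
Q=np.array([[.313,1.498,1.331],[.4536,1.2638,1.4226],x["joints"][[1,2,4]]])
print(x["joints"][3])
E
```

```text
[-0.663  0.33   1.54   0.088  1.15   0.967] [ 508.77353257 -225.72821161  226.29955664]
[[ 0.985 -0.091  0.146]
 [-0.09  -0.996 -0.012]
 [ 0.146 -0.001 -0.989]]Traceback (most recent call last):
  File "<stdin>", line 6, in <module>
ValueError: could not broadcast input array from shape (405,520,3) into shape (405,540,3)
```

>>> drive_tool(commands="0.03 -0.01 0 0 0 0 100;0.02 0 -0.13 0 0 0 100;0.02 0 -0.13 0 0 0 100;0.02 0 -0.13 0 0 0 100;0.02 0 -0.13 0 0 0 100;0.02 0 -0.13 0 0 0 100;0.02 0 -0.13 0 0 0 100;0.02 0 -0.13 0 0 0 100;0 0 0 0 0 0 100;0 0 0 0 0 0 100")

```text
time_s: 14.03
eef_pos: [526.5, -226.8, 135.9]
ee_rot: [0.003, 0.996, -0.045, 0.074]
force: [-0.7, 0.6, 0.4]
grip_width: 0.998
grip_force: 0.0
```

```bash
python3 - <<'E'
from h import *
x=sense();print(x["joints"].round(3),x["eef_pos"],x["force"])
p=capture("side"); t=capture("top")
a=cv2.resize(p["pixels"][90:240,230:380],None,fx=2.6,fy=2.6,interpolation=cv2.INTER_CUBIC)
b=cv2.resize(t["pixels"][100:250,315:465],None,fx=2.6,fy=2.6,interpolation=cv2.INTER_CUBIC)
cv2.imwrite("pics/i.png",np.hstack([a,b]))
E
```

```text
[-0.644  0.462  1.602  0.097  0.953  0.965] [ 526.53621624 -226.7518475   135.8991064 ] [-0.68056008  0.56053675  0.41561247]
```

View pics/i.png

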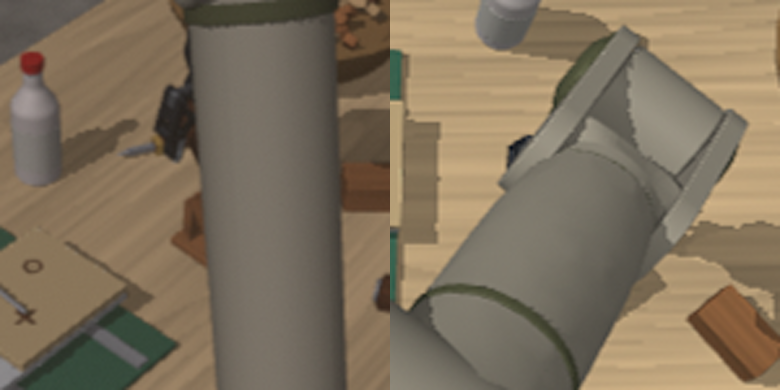

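>>> drive_tool(commands="0 0 0 0 0 0 0;0 0 0 0 0 0 0;0 0 0 0 0 0 0;0 0 0 0 0 0 0;0 0 0 0 0 0 0;0 0 0 0 0 0 0;0 0 0 0 0 0 0;0 0 0 0 0 0 0;0 0 0 0 0 0 0;0 0 0 0 0 0 0", force=60)

```text
time_s: 14.97
eef_pos: [526.5, -226.9, 136.5]
ee_rot: [0.003, 0.996, -0.045, 0.075]
force: [0.4, 1.7, 4.7]
grip_width: 0.272
grip_force: 58.7
```

>>> drive_tool(commands="0.0525 -0.0047 0.06 0 0 0 0;0.0525 -0.0047 0.06 0 0 0 0;0.0525 -0.0047 0.06 0 0 0 0;0.0525 -0.0047 0.06 0 0 0 0")

```text
time_s: 15.3
eef_pos: [548.1, -228.9, 161.0]
ee_rot: [0.003, 0.996, -0.045, 0.075]
force: [0.0, 0.1, -1.8]
grip_width: 0.27
grip_force: 58.5
```

>>> drive_tool(commands="0.0525 -0.0047 0.06 0 0 0 0;0.0525 -0.0047 0.06 0 0 0 0;0.0525 -0.0047 0.06 0 0 0 0;0.0525 -0.0047 0.06 0 0 0 0;0.0525 -0.0047 0.06 0 0 0 0;0.0525 -0.0047 0.06 0 0 0 0;0.0525 -0.0047 0.06 0 0 0 0;0 0 0.1 0 0 0 0;0 0 0.2 0 0 0 0;0 0 0.3 0 0 0 0;0 0 0.3 0 0 0 0;0 0 0 0 0 0 0")

```text
time_s: 16.3
eef_pos: [585.3, -232.8, 299.6]
ee_rot: [0.006, 0.996, -0.045, 0.079]
force: [0.1, -0.7, -0.1]
grip_width: 0.276
grip_force: 58.6
```

```bash
python3 - <<'E'
from h import *
x=sense();print(x["joints"].round(4).tolist(),x["eef_pos"],x["force"],x["grip_width"])
# fit planar kinematics
S=[([-1.3914,.31288,1.49772,0,1.33102],[205.79,-482.98,248.3]),([.0146,.4536,1.2638,0,1.4226],[580.06,124.86,267.27])]
print([(round(np.hypot(*p[:2]),1)) for _,p in S])
E
```

```text
[-0.592, 0.4413, 1.1907, 0.0736, 1.3676, 1.059] [ 585.30138584 -232.75863285  299.60367556] [ 0.13450565 -0.67952847 -0.14041124] 0.27599657179934856
[np.float64(525.0), np.float64(593.3)]
```

>>> drive_tool(commands="-0.0185 0.138 -0.01 -0.0041 -0.0456 0 0;-0.0185 0.138 -0.01 -0.0041 -0.0456 0 0;-0.0185 0.138 -0.01 -0.0041 -0.0456 0 0;-0.0185 0.138 -0.01 -0.0041 -0.0456 0 0;-0.0185 0.138 -0.01 -0.0041 -0.0456 0 0;-0.0185 0.138 -0.01 -0.0041 -0.0456 0 0;-0.0185 0.138 -0.01 -0.0041 -0.0456 0 0;-0.0185 0.138 -0.01 -0.0041 -0.0456 0 0;-0.0185 0.138 -0.01 -0.0041 -0.0456 0 0;-0.0185 0.138 -0.01 -0.0041 -0.0456 0 0;-0.0185 0.138 -0.01 -0.0041 -0.0456 0 0;-0.0185 0.138 -0.01 -0.0041 -0.0456 0 0;-0.0185 0.138 -0.01 -0.0041 -0.0456 0 0;-0.0185 0.138 -0.01 -0.0041 -0.0456 0 0;-0.0185 0.138 -0.01 -0.0041 -0.0456 0 0;-0.0185 0.138 -0.01 -0.0041 -0.0456 0 0;-0.0185 0.138 -0.01 -0.0041 -0.0456 0 0;-0.0185 0.138 -0.01 -0.0041 -0.0456 0 0;-0.0185 0.138 -0.01 -0.0041 -0.0456 0 0;-0.0185 0.138 -0.01 -0.0041 -0.0456 0 0;")

```text
time_s: 17.97
eef_pos: [546.8, 44.7, 272.6]
ee_rot: [0.019, 0.906, -0.041, 0.421]
force: [0.2, 0.3, -1.7]
grip_width: 0.275
grip_force: 58.7
```

```bash
python3 - <<'E'
from h import *
x=sense();print(x["joints"].round(3).tolist(),x["eef_pos"],x["force"],x["grip_width"]);print(R.from_quat(x["ee_rot"],scalar_first=True).as_matrix().round(3))
p=capture("side"); t=capture("top")
cv2.imwrite("pics/s6.png",p["pixels"]);cv2.imwrite("pics/t6.png",t["pixels"])
for q in(p,t): print(proj(q,x["eef_pos"]),proj(q,x["eef_pos"]-[0,0,125]))
a=cv2.resize(p["pixels"][90:250,160:320],None,fx=2.5,fy=2.5,interpolation=cv2.INTER_CUBIC)
b=cv2.resize(t["pixels"][90:250,200:360],None,fx=2.5,fy=2.5,interpolation=cv2.INTER_CUBIC)
cv2.imwrite("pics/j.png",np.hstack([a,b]))
E
```

```text
[-0.154, 0.032, 2.006, 0.213, 0.239, 1.323] [546.76827118  44.65828152 272.60279337] [ 0.1969147   0.26820481 -1.69044371] 0.27483753536148287
[[ 0.641 -0.09   0.762]
 [-0.059 -0.996 -0.068]
 [ 0.765 -0.001 -0.644]]
[234.5737971  145.58686359] [237.58669929 184.83765912]
[277.86087929 139.97549869] [278.5519772  158.17727565]
```

View pics/j.png

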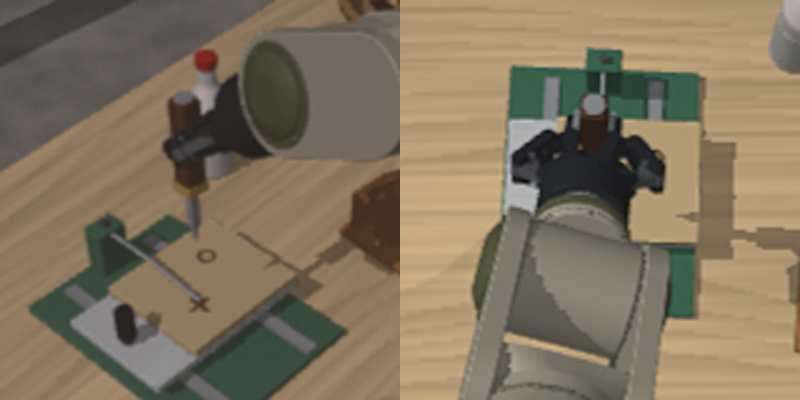

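```bash
python3 - <<'E'
from h import *
from scipy.optimize import least_squares
np.set_printoptions(linewidth=250)
S=cv2.imread("pics/s6.png").astype(int);T=cv2.imread("pics/t6.png").astype(int)
print((S[166:192,230:246,2]-S[166:192,230:246,0]))
print("end side");print(S[124:134,224:244,2]-S[124:134,224:244,0])
print("end top");print(T[124:138,270:287].sum(2))
s=capture("side");t=capture("top");x=sense();a=R.from_quat(x["ee_rot"],scalar_first=True).as_matrix()
g=x["eef_pos"]-2*a[:,2]
for lean in(-.04,-.02,0,.02,.04):
    d=np.array([np.sin(lean),-.09*np.sin(lean),np.cos(lean)]);print(lean,"tip side",proj(s,g-d*125.5).round(2),"end side",proj(s,g+d*44.5).round(2),"end top",proj(t,g+d*44.5).round(2))
E
```

```text
[[59 63 67 67 68 64 50 45 44 44 43 45 44 48 49 48]
 [53 56 62 66 68 63 49 45 41 41 46 49 48 49 47 45]
 [51 51 54 57 61 59 50 41 30 38 49 49 47 47 46 45]
 [52 49 49 45 39 40 38 26 15 29 45 45 45 45 46 46]
 [50 50 48 38 17  7  8  4  6 22 40 45 46 46 46 47]
 [50 49 50 41 18  2  3  4  5 19 39 46 48 47 47 47]
 [50 49 51 45 24  3  2  3  3 16 37 47 48 48 47 47]
 [49 51 51 45 24  2  2  2  5 16 36 47 49 48 46 46]
 [51 51 51 45 25  3  2  2  5 16 36 48 47 47 48 48]
 [51 50 48 46 27  2  2  3  4 15 37 48 47 47 47 48]
 [45 47 47 46 28  1  2  3  4 12 33 48 48 49 47 46]
 [29 41 46 47 30  4  1  2  4 11 34 47 48 48 45 43]
 [ 1 13 32 43 30  9  2  2  4 10 32 47 47 48 44 42]
 [-5 -5  4 19 20  9  1  2  4 10 34 48 49 49 49 48]
 [-4 -5 -4 -1  7  5  2  3  6 23 41 49 49 48 48 50]
 [-3 -4 -5 -5 -4  0  2  2 10 34 49 50 48 49 50 49]
 [-4 -4 -6 -4  3 15 17  7 11 36 49 49 50 49 49 49]
 [-5 -5 -2 14 27 39 38 17 14 39 49 50 49 48 49 49]
 [-5  0 18 42 51 51 42 23 17 38 49 49 48 49 49 49]
 [ 7 22 39 49 50 49 49 36 26 42 49 49 50 49 49 49]
 [33 44 49 49 49 49 49 45 39 44 48 49 49 50 49 48]
 [49 49 50 49 50 49 49 49 48 
[... 1563 characters left out ...]
 142 168 223 226 228]
 [362 332 215 211 312 385 393 392 390 385 339 224  94 149 245 279 251]
 [355 311 190 176 227 319 362 360 352 320 226 109  93 172 317 368 299]
 [352 305 176 161 150 139 139 145 142 134 127 123  97 159 235 252 227]
 [382 301 143 119 121 133 132 138 142 141 141 123  92 161 244 234 154]]
-0.04 tip side [236.73 183.74] end side [234.4  129.82] end top [277.77 133.41]
-0.02 tip side [237.39 184.23] end side [234.13 129.65] end top [277.8  133.01]
0 tip side [238.05 184.71] end side [233.87 129.48] end top [277.83 132.62]
0.02 tip side [238.71 185.17] end side [233.61 129.32] end top [277.86 132.22]
0.04 tip side [239.37 185.62] end side [233.35 129.17] end top [277.89 131.83]
```

>>> drive_tool(commands="0 0 -0.1 -0.004 -0.0444 0 0;0 0 -0.2 0 0 0 0;0 0 -0.1 0 0 0 0;0 0 0 0 0 0 0;0 0 0 0 0 0 0;0 0 0 0 0 0 0")

```text
time_s: 18.67
eef_pos: [547.8, 43.5, 234.0]
ee_rot: [0.019, 0.898, -0.041, 0.437]
force: [0.1, -0.1, -1.2]
grip_width: 0.268
grip_force: 58.7
```

```bash
python3 - <<'E'
from h import *
np.set_printoptions(linewidth=250)
s=capture("side");t=capture("top");x=sense();S=s["pixels"].astype(int);T=t["pixels"].astype(int)
cv2.imwrite("pics/s7.png",s["pixels"]);cv2.imwrite("pics/t7.png",t["pixels"])
a=R.from_quat(x["ee_rot"],scalar_first=True).as_matrix();print(x["eef_pos"],x["joints"].round(3),a[:,2])
g=x["eef_pos"]-2*a[:,2]
print("cross",atz(s,(239.5,211.5),48),atz(t,(279.,169.45),48))
print("tip",proj(s,g-[0,0,125.5]),"end",proj(s,g+[0,0,44.5]),proj(t,g+[0,0,44.5]))
c=np.array([548.3,42.7,48]);print("tip-over-cross px offset",proj(s,c+[0,0,50])-proj(s,c))
J=np.array([proj(s,c+[1,0,50])-proj(s,c+[0,0,50]),proj(s,c+[0,1,50])-proj(s,c+[0,0,50]),proj(s,c+[0,0,51])-proj(s,c+[0,0,50])]);print(J)
print(S[192:206,230:248,2]-S[192:206,230:248,0]);print(S[206:217,230:248].sum(2))
print("end side");print(S[136:150,224:244,2]-S[136:150,224:244,0])
print("end top");print(T[124:146,268:288].sum(2))
E
```

```text
[547.6400902   43.72993009 233.98524187] [-0.157  0.094  2.078  0.697  0.083  0.835] [ 0.78389685 -0.07039165 -0.61688796]
cross [547.7895699   44.16811453  48.        ] [548.3225564   44.63713904  48.        ]
tip [238.80281761 195.44549257] end [234.83395156 143.09865707] [278.1760438  139.09170466]
tip-over-cross px offset [ -1.00114293 -13.0931653 ]
[[-0.27774817 -0.16772846]
 [-0.25616052  0.20219296]
 [-0.02067375 -0.27037581]]
[[49 49 50 49 50 48 34  7  9 28 42 47 48 48 46 40 43 48]
 [49 50 49 49 49 49 36 13 15 33 40 44 47 46 44 41 44 49]
 [50 49 49 49 49 49 41 20 24 40 40 38 40 40 42 47 48 49]
 [49 49 50 49 50 49 45 31 34 48 48 45 46 48 49 49 50 49]
 [50 49 49 50 50 49 49 45 44 50 49 49 49 50 50 49 50 49]
 [50 49 49 49 49 50 49 49 49 49 48 50 49 49 49 49 49 50]
 [47 49 49 49 49 49 49 49 50 50 49 49 49 48 50 49 49 49]
 [40 48 50 50 49 49 49 48 48 49 49 49 50 49 49 49 49 50]
 [29 40 45 48 49 49 49 50 50 49 48 49 50 49 49 50 49 49]
 [14 27 34 43 48 50 49 49 49 50 49 49 49 49 49 50 50 49]
 [ 5  8 21 39 46 48 49 48 49 50 50 48 49 49 50 49 49 49]
 [18  3  5 19 32 40 47 49 49 49 49 
[... 2989 characters left out ...]
96 396 399 409 311 189 261 252 275]
 [457 460 460 456 455 365 286 378 404 400 397 397 395 397 403 299 272 352 309 400]
 [457 461 463 434 402 326 259 361 407 401 399 398 398 402 375 253 246 341 334 405]
 [445 425 419 408 384 310 191 294 389 400 396 395 397 390 306 158 117 300 393 434]
 [380 180  80 278 382 307 174 179 290 367 376 373 370 301 150  99 104 274 336 371]
 [341  81 132 299 380 295 157 158 143 172 221 218 174 134 129 116 144 227 239 178]
 [286  94 149 308 355 242 116 113 119 133 129 140 143 144 132 102 168 250 238 146]
 [274  94 204 337 350 234 105  93  92  94  94  95  97  97  96  86 168 250 231 134]
 [203  91 230 353 324 181 107  99  98 100 100  98  96  94  95  81 177 256 228 122]]
```

>>> drive_tool(commands="0 0 0 0 0 0 0;0 0 0 0 0 0 0;0 0 0 0 0 0 0;0 0 0 0 0 0 0;0 0 0 0 0 0 0;0 0 0 0 0 0 0")

```text
time_s: 19.27
eef_pos: [547.2, 44.0, 232.8]
ee_rot: [0.019, 0.899, -0.041, 0.436]
force: [0.3, -0.5, -1.6]
grip_width: 0.268
grip_force: 58.7
```

```bash
cat > fin.py <<'E'
from h import *
from scipy.optimize import least_squares
np.set_printoptions(linewidth=250,suppress=True)
s=capture("side");t=capture("top");x=sense();S=s["pixels"].astype(int);T=t["pixels"].astype(int)
a=R.from_quat(x["ee_rot"],scalar_first=True).as_matrix();print(x["eef_pos"],x["joints"].round(3),x["dq"].round(3));print(a.round(3))
g=x["eef_pos"]-2*a[:,2]
ps=proj(s,g-[0,0,125.5]);es=proj(s,g+[0,0,44.5]);et=proj(t,g+[0,0,44.5]);print("pred tip",ps,"end",es,et)
def cap(I,c,lo):  # grey end cap centroid
    u,v=np.round(c).astype(int);w=I[v-7:v+8,u-9:u+10];m=((abs(w[...,2]-w[...,0])<7)&(w.sum(2)>lo)).astype(np.uint8)
    n,l,st,ce=cv2.connectedComponentsWithStats(m,connectivity=4);k=1+np.argmax(st[1:,4]);return ce[k]+[u-9,v-7],st[k]
print("obs end side",cap(S,es,180),"top",cap(T,et,385))
u,v=np.round(ps).astype(int);w=np.clip(46-(S[v-9:v+5,u-5:u+6,2]-S[v-9:v+5,u-5:u+6,0]),0,None)
for i,r in enumerate(w): print(v-9+i,r,round((r*np.arange(u-5,u+6)).sum()/max(r.sum(),1),2))
E
python3 fin.py
```

```text
[547.16619627  44.00536134 232.80076458] [-0.157  0.096  2.08   0.701  0.082  0.831] [ 0.    -0.001  0.    -0.001 -0.002 -0.002]
[[ 0.616 -0.09   0.783]
 [-0.056 -0.996 -0.07 ]
 [ 0.786 -0.001 -0.618]]
pred tip [238.88861325 195.90449204] end [234.93225166 143.64012376] [278.06225553 139.49080695]
obs end side (array([234.84848485, 142.66666667]), array([ 5,  3,  8,  6, 33], dtype=int32)) top (array([278.41025641, 137.82051282]), array([ 6,  3,  8,  7, 39], dtype=int32))
187 [10 35 44 43 42 35 12  0  0  0  0] 237.02
188 [ 7 30 45 44 42 36 13  0  0  0  0] 237.12
189 [ 7 30 46 45 42 39 16  0  0  0  0] 237.18
190 [ 4 23 40 44 42 37 18  4  5  5  5] 237.78
191 [ 0  5 26 42 40 26  8  0  0  0  2] 237.63
192 [ 0  0 13 40 39 21  5  0  0  0  1] 237.76
193 [ 0  0  9 34 34 18  8  2  0  0  3] 238.06
194 [ 0  0  6 29 26  9  6  8  6  7  4] 238.86
195 [ 0  0  4 22 22  3  0  0  0  0  0] 237.47
196 [0 0 0 6 8 0 0 0 0 0 0] 237.57
197 [0 0 0 0 0 0 0 0 0 0 0] 0.0
198 [0 0 0 0 0 0 0 0 0 0 0] 0.0
199 [0 0 0 0 0 0 0 0 0 0 0] 0.0
200 [0 0 0 0 0 0 0 0 0 0 0] 0.0
```

```bash
python3 - <<'E'
from h import *
from scipy.optimize import least_squares
s=capture("side");t=capture("top");x=sense();a=R.from_quat(x["ee_rot"],scalar_first=True).as_matrix();g=x["eef_pos"]-2*a[:,2];print("g",g)
def fit(g,es,ts,et):
    E=tri(s,es,t,et)
    def r(p):
        d=np.array([p[3],p[4],1]);d/=np.linalg.norm(d);e=p[:3]
        q=e+d*np.dot(g-e,d)-g
        return np.r_[(proj(s,e)-es)/.4,(proj(t,e)-et)/.4,(proj(s,e-170*d)-ts)/.4,q[1]/.7]
    o=least_squares(r,[*E,0,0]);d=np.array([*o.x[3:],1]);d/=np.linalg.norm(d)
    print("end",E,o.x[:3],"slope x,y",o.x[3:],"tip",o.x[:3]-170*d,o.fun.round(2))
fit(g,(234.85,142.67),(237.55,196.2),(278.41,137.82))
T6=np.array([546.77,44.66,272.6])-2*np.array([.762,-.068,-.644])
fit(T6,(232.9,128.7),(238.0,186.1),(277.1,131.5))
E
```

```text
g [545.60506395  44.14356055 234.01589681]
end [548.15607101  42.85715708 279.77381077] [548.29148173  42.79773131 279.62792431] slope x,y [ 0.00947551 -0.03072943] tip [546.68147757  48.01903631 109.71575329] [-0.99 -0.31  0.59  0.83  0.02 -0.04  0.08]
end [547.16024381  45.5630704  320.60527495] [547.99925043  44.64017804 319.17169128] slope x,y [ 0.03740842 -0.02038781] tip [541.64558305  48.10296537 149.32576106] [ 0.05  0.48  1.14 -0.22  0.27 -0.48  1.1 ]
```

>>> drive_tool(commands="0.002 -0.001 -0.02 -0.005 -0.0015 0 0;0.002 -0.001 -0.02 -0.006 -0.0015 0 0;0.002 -0.001 -0.02 -0.007 -0.0015 0 0;0.001 -0.001 -0.02 -0.007 -0.0015 0 0;0 0 -0.02 -0.007 -0.0015 0 0;0 0 -0.015 0 0 0 0;0 0 0 0 0 0 0;0 0 0 0 0 0 0;0 0 0 0 0 0 0;0 0 0 0 0 0 0;0 0 0 0 0 0 0;0 0 0 0 0 0 0;0 0 0 0 0 0 0;0 0 0 0 0 0 0")

```text
time_s: 20.63
eef_pos: [547.9, 43.6, 221.3]
ee_rot: [0.03, 0.897, -0.035, 0.44]
force: [0.3, 0.2, -1.7]
grip_width: 0.271
grip_force: 58.8
```

```bash
python3 fin.py; python3 - <<'E'
from h import *
s=capture("side");t=capture("top")
a=cv2.resize(s["pixels"][120:240,180:300],None,fx=3.3,fy=3.3,interpolation=cv2.INTER_CUBIC)
b=cv2.resize(t["pixels"][100:220,220:340],None,fx=3.3,fy=3.3,interpolation=cv2.INTER_CUBIC)
cv2.imwrite("pics/k.png",np.hstack([a,b]))
E
```

```text
[547.85836784  43.58471286 221.31564936] [-0.148  0.12   2.095  1.14   0.034  0.377] [ 0.    -0.    -0.001  0.     0.001 -0.003]
[[ 0.611 -0.09   0.786]
 [-0.036 -0.996 -0.086]
 [ 0.791  0.024 -0.612]]
pred tip [239.03446941 198.83611652] end [235.13033737 147.38382846] [278.30032013 141.0808952 ]
obs end side (array([234.74193548, 146.80645161]), array([ 5,  4,  8,  6, 31], dtype=int32)) top (array([278.05714286, 139.51428571]), array([ 6,  3,  7,  6, 35], dtype=int32))
190 [ 0 16 44 45 45 42 32 15  7  6  5] 238.23
191 [ 0 15 42 45 45 42 31  8  0  0  2] 237.85
192 [ 0 10 35 45 44 43 29  9  0  0  0] 237.92
193 [ 0  4 24 40 44 38 24  7  0  0  3] 238.14
194 [ 0  0  6 27 43 30 13  7  7  6  4] 238.84
195 [ 0  0  0 20 42 25  5  1  0  0  0] 238.19
196 [ 0  0  0 12 37 22  1  0  0  0  0] 238.17
197 [ 0  0  0  8 26 15  0  0  0  0  0] 238.14
198 [ 0  0  0  4 16  8  0  0  0  0  0] 238.14
199 [0 0 0 0 0 0 0 0 0 0 0] 0.0
200 [0 0 0 0 0 0 0 0 0 0 0] 0.0
201 [0 0 0 0 0 0 0 0 0 0 0] 0.0
202 [0 0 0 0 0 0 0 0 0 0 0] 0.0
203 [15  6  0  0  0  0  0  0  0  0  0] 234.29
```

View pics/k.png

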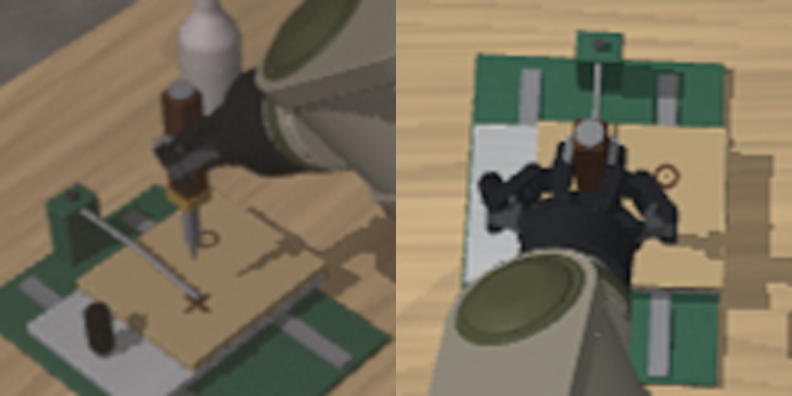

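The awl is upright. Its tip shows at (238.15,198.4) in the side image, and the predicted place 50 mm above the cross is (238.3,198.3). The cross is still under the pointer and nothing is touching, so I'm handing in.

```bash
python3 -c "
from rig import finish_job
print(finish_job())"
```

```text
the job is handed in; nothing more can be done
None
```

The job is handed in, with no verdict returned. The ring paused under the pointer tip for over a second, and the cross was then left under it. The awl is held still and upright about 5 cm above the cross, within about 2 mm by the camera images, and the glue bottle, hammer and offcut were not moved.

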